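# Press a glued buffer home and hold the press down

## Robot

A 6-joint arm with a two-finger parallel gripper is mounted at the origin on the work surface. World frame = base frame: x ahead of the robot, y to its left, z up, the work surface at z = 0. Lengths are in m, angles in rad, forces in N, time in s.
With the tool pointing down it reaches from about 0.4 to 0.825 m from the base axis. Payload 7 kg.
Tool frame: the origin (TCP) lies between the finger pads, 19 mm behind the fingertips; this is the grasp point; z points along the fingers, y is the line along which they close (so a half turn about z gives the same grasp; the last joint's range is limited). The gripper opens to 88 mm and grips with 3 to 60 N. Pads are 19 mm wide; open, the fingers measure 130 mm over their backs; the gripper's body (78 mm by 193 mm) begins 47 mm behind the grasp point.
Start: joints at [1.629, 0.359, 0.012, 0, -1.224, -0.288], TCP at [0.154, 0.657, 0.245] pointing down, gripper open.
Joint ranges: [-3.07, 3.07], [-1.43, 2.12], [-1.02, 1.25], [-3.03, 1.67], [-3.05, -0], [-3.03, 3.03]. Speed limits (rad/s): [2.39, 2.39, 3.01, 3.14, 3.14, 3.14].

## Interface

Orientations are given as [roll, pitch, yaw] about the fixed x, y, z axes, in that order (R = Rz(yaw) Ry(pitch) Rx(roll)).
In Python, from bench import sense, snapshot, camera_params, close_job gives the robot as it stands. The module is installed in compiled form; this text tells all that it offers.
- The arm moves only by the tool jog_arm, never from a script. Its arguments are lists of equal length, an entry for each row: "claw": the opening, from 0 (shut) to 1 (fully open); "linear": the shift along the tool's x, y, z in m, a list of three; "yaw": the turn about the tool's z in rad. In form: {"claw": [claw, ...], "linear": [[tx, ty, tz], ...], "yaw": [yaw, ...]}. A call has 1 to 20 rows; each row is the pose to reach, as a shift and turn from the pose commanded when the call began, along the tool's axes at that moment; what a row does not reach only later rows make up. A row lasts 1/12 s, in which the tool goes at most 41.7 mm and 7.16 degrees, less where a joint would pass 70% of its speed; a pose out of reach is approached as far as the arm can. A call with a gripper value outside its range is refused whole. The fingers move at their own pace and stop on an object; "newtons" is the grip in N (left out, the last holds). Time passes only in rows, so rows that repeat a pose let the fingers close. It gives the time, the measured TCP pose, the force, the opening and the grip force at its end, in the units of the state.
- sense(): the state, without advancing time (a new reading comes with each control period).
- snapshot(name): name is "scene" or "top" or "wrist"; returns the picture (400x640x3 uint8, red, green, blue); there is no depth.
- camera_params(name): a dict with "intrinsics" (3x3 intrinsics, pixels), "R" (3x3) and "t" (3): a world point X has camera coordinates R X + t. Camera axes: x right, y down, z forward; pixel columns grow to the right and rows downward; lengths in m; the calibration is good to about 2 mm. A picture is of the moment at which its call begins: read the wrist's pose just before it. camera_params takes no time and is no camera call; for the wrist camera it gives the pose at the moment of the call.
- close_job(): hands the job in; it is judged then, once.
The state is a dict: "t": time; "joint_positions": joint angles; "qd": joint speeds; "effort": joint torques, N m; "tcp_pos": TCP position; "tool_rot": TCP orientation; "wrist_force": force on the tool from outside, world axes, zero at the start; "torque": the same for the moment, N m; "finger_gap": opening from 0.0 (shut) to 1.0 (fully open); "gripper_force": force on a finger pad.
Only numpy, scipy, OpenCV 4.12 (cv2) and the standard library are available. Lean on these libraries where they do the work, as an engineer would, in place of code of your own. Each camera call takes 0.05 s, during which the arm holds its last target. There are 200 camera calls.

## Task

A rubber buffer has just been glued to the small cabinet panel lying in the green hand press. Flip the press's red safety catch right over to the back so that it stays clear of the lever, then pull the lever down to its stop by the black ball so that the sprung foot squeezes the buffer onto the panel, and finish with the gripper still on the ball, holding the lever at its stop: it springs up when let go. Never force the lever against the catch, keep panel and buffer where they lie, and leave the other things on the bench alone.

Things in the scene. Friction and masses are not known exactly. Their poses are not given: they have to be found in the camera images.
- press: green cast-iron hand press fixed to the bench, foot 200 mm (x) by 110 mm (y); origin at the centre of its underside, its front (open throat) faces its own -x, z up. Head x -55 to 92, y -28 to 28, z 135 to 205 mm; the ram sticks up through it to z 240 at x -25; a dark lug (20 mm square, x 8, y -19) carries the catch, top at z 265. Lever and catch are on its -y side.
- lever (a joint): press lever, hinge along the press's y: 0 = raised (sprung, rests there), rod pointing to the press's front (-x) and 50 degrees up; 1.05 rad = at its lower stop, to the front and 10 degrees down. With the catch on it has about 0.035 rad of play and is then blocked. Spring: about 2 N at the ball when raised, 9 N at the stop. The foot meets the buffer at about 0.7 rad.
- lever_axis (a point): centre of the lever's hinge: fixed on the press at x 0, y -55, z 170 mm
- lever_ball (a point): centre of the black ball grip (34 mm diameter) at the end of the lever's 12 mm steel rod, 170 mm from the lever's axis; swings in the press's plane y = -55 mm
- catch (a joint): red hook-shaped safety catch, hinge along the press's y: 0 = on (its nose holds a stud on the raised lever's rod), 2.4 rad = flipped right over to the back, on its stop. It swings up and over from the press's front (-x) to its back (+x). 90 g; gravity keeps it on, and from about 1.8 rad on takes it to the back stop, where it stays.
- catch_axis (a point): pivot of the catch, fixed on the press at x 8, y -39, z 255 mm
- catch_knob (a point): centre of the catch's red ball knob, 20 mm diameter, on an 8 mm stalk, 50 mm from the pivot, in the press's plane y = -39 mm. On: 13 degrees above level, in front of the pivot. The catch is 6 mm thick; its nose reaches 79 mm from the pivot, some 50 degrees below the knob when on, and stands upright over the pivot (z 334 mm) when flipped.
- panel: light grey steel panel, 110 x 150 x 3 mm with two oblong cut-outs, lying loose on the press's round anvil; origin at the centre of its underside
- buffer: black rubber buffer, 30 x 30 x 8 mm, lying on the panel's middle under the ram; origin at the centre of its underside
- ram: square steel ram of the press, moves straight down with the lever; origin on the ram's centre line
- foot: round sprung pressure foot, 36 mm diameter with black rubber face, under the ram; origin on its centre line; pushes with about 12 N at the lever's stop
- glue: white glue bottle with red cap, 52 mm diameter, 130 mm high, stands loose on the bench; origin at the centre of its base
- bin: orange bin, 120 x 160 x 70 mm, with spare buffers; loose; origin at the centre of its base
- drill: yellow and black cordless drill standing on its battery, 115 x 72 mm foot, 210 mm high, chuck to its -x; loose; origin at the centre of its base
- screwdriver: screwdriver with blue handle lying on the bench; loose

How it is judged:
By the outcome, as a careful person would: the job done as asked, in the order asked, and still so for the second after the job is handed in, while the arm keeps its last pose, push and grip.
It also fails if it takes over 48 s, if anything falls off the work surface, if the arm or the gripper's body presses on something with over 40 N, if the wrist force passes 120 N, or if a joint passes its speed limit or range.

## Working session

There is one attempt and no reset: what is moved stays moved. The work goes in short steps, Python scripts to look and compute and a tool call to move; the robot and the scene stay as the last step left them, time stands still between calls to the robot, and variables do not carry over. Pictures are saved under pics/ and viewed, at most 10 in all, crops included, and the job is handed in when it is done.

Besides the shell and the picture viewer there is one more tool, called after ">>>" by a JSON object that holds its "api" and its "payload". jog_arm: Moves the arm, as the interface text tells. Its arguments: {"type":"object","properties":{"claw":{"type":"array","items":{"type":"number"}},"linear":{"type":"array","items":{"type":"array","items":{"type":"number"}}},"yaw":{"type":"array","items":{"type":"number"}},"newtons":{"type":"number"}},"required":["claw","linear","yaw"]}

```bash
mkdir -p pics; python3 - <<'E'
from bench import *
import cv2,numpy as np
s=sense();print({k:np.round(v,3) for k,v in s.items()})
for n in ["scene","top"]:
    im=snapshot(n);cv2.imwrite(f"pics/{n}0.png",im[:,:,::-1]);p=camera_params(n);print(n,p)
E
```

```text
{'t': np.float64(0.0), 'joint_positions': array([ 1.629,  0.359,  0.011, -0.   , -1.224, -0.288]), 'qd': array([-0.   ,  0.   ,  0.   , -0.   ,  0.002, -0.001]), 'effort': array([ 1.0000e-03, -5.8272e+01,  2.9307e+01,  6.9980e+00,  7.0000e-03,
       -0.0000e+00]), 'tcp_pos': array([0.154, 0.657, 0.244]), 'tool_rot': array([ 3.14, -0.  , -0.23]), 'wrist_force': array([ 0.765,  0.176, -0.112]), 'torque': array([ 0.005, -0.018, -0.053]), 'gripper_force': np.float64(0.0), 'finger_gap': np.float64(1.001)}
scene {'intrinsics': array([[497.37172845,   0.        , 318.31286559],
       [  0.        , 497.37172845, 197.42214131],
       [  0.        ,   0.        ,   1.        ]]), 'R': array([[ 0.47661272,  0.87908944, -0.00648653],
       [ 0.52225832, -0.28907082, -0.80229939],
       [-0.70716798,  0.37899845, -0.5968866 ]]), 't': array([-0.22503186, -0.09939883,  1.97286755])}
top {'intrinsics': array([[410.27019383,   0.        , 314.98235146],
       [  0.        , 410.27019383, 203.81277119],
       [  0.        ,   0.        ,   1.        ]]), 'R': array([[-0.01956307, -0.9994909 , -0.02520357],
       [-0.982038  ,  0.02394092, -0.18715822],
       [ 0.18766634,  0.02108948, -0.98200641]]), 't': array([0.02662638, 0.52791448, 1.17670047])}
```

View pics/scene0.png

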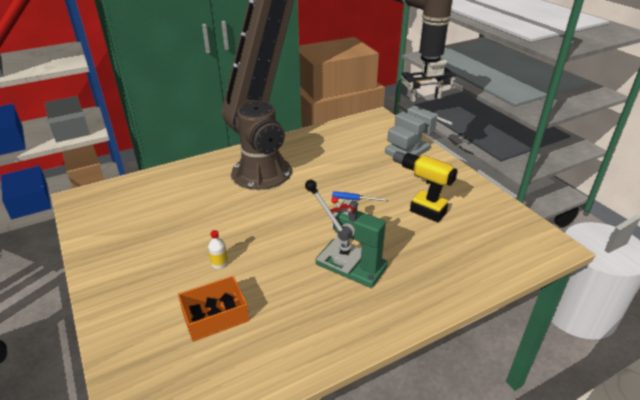

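View pics/top0.png

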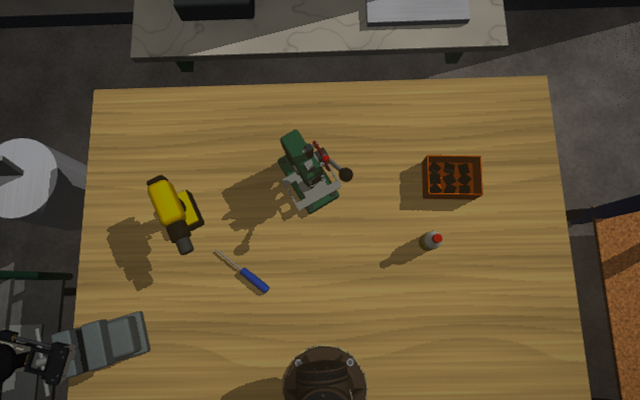

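The scene view shows the press near (350,245) with the ball at (311,186); the top view has the ball at (346,174), the red catch at about (320,150) and the green head at (293,145). The drill, screwdriver, bin and glue are well away from the press. I'll crop the press in both views.

```bash
python3 - <<'E'
import cv2,numpy as np
a=cv2.imread('pics/scene0.png')[170:290,295:395];b=cv2.imread('pics/top0.png')[120:220,270:360]
a=cv2.resize(a,(400,480),interpolation=cv2.INTER_CUBIC);b=cv2.resize(b,(360,400),interpolation=cv2.INTER_CUBIC)
b=cv2.copyMakeBorder(b,0,80,0,0,0);cv2.imwrite('pics/crop0.png',np.hstack([a,b]))
E
```

```text
(no output)
```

View pics/crop0.png

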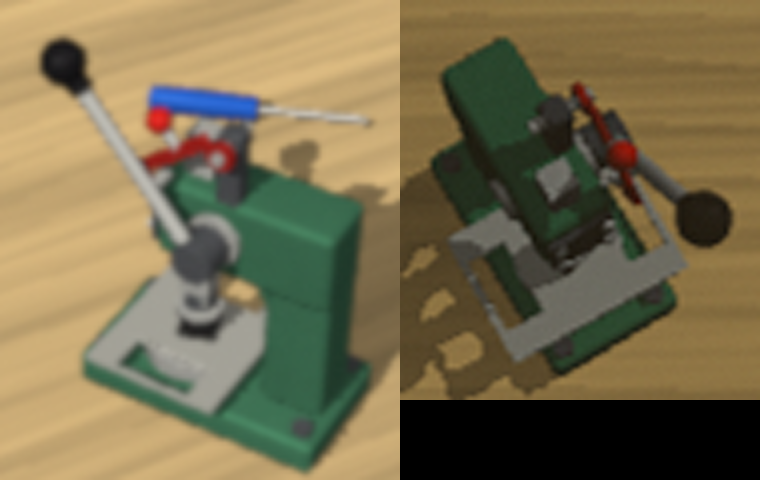

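The crop shows the ball, knob, catch and foot corners clearly: ball at (311,185.3) and (346,174.5), knob at (334.7,199.7) and (325.7,158.5), in the scene and top views. I'll fit the press pose to these and compute the targets.

```bash
cat > h.py <<'E'
import numpy as np,cv2
from bench import *
from scipy.spatial.transform import Rotation as Ro
from scipy.optimize import least_squares
BALL=lambda q:np.array([-.17*np.cos(np.radians(50)-q),-.055,.17+.17*np.sin(np.radians(50)-q)])
def KNOB(q):
    a=np.radians(13)+q; return np.array([.008-.05*np.cos(a),-.039,.255+.05*np.sin(a)])
def proj(P,X):
    c=P["R"]@X+P["t"];u=P["intrinsics"]@c;return u[:2]/u[2]
def tow(p,X): return Ro.from_euler('z',p[2]).apply(X)+[p[0],p[1],0]
def fit(obs):
    f=lambda p:np.concatenate([proj(P,tow(p,X))-uv for P,X,uv in obs])
    r=least_squares(f,[.6,0,.5]);return r.x,r.fun
def toolshift(X):
    s=sense();return Ro.from_euler('xyz',s['tool_rot']).inv().apply(np.array(X)-s['tcp_pos'])
E
python3 - <<'E'
from h import *
S=camera_params("scene");T=camera_params("top")
o=[(S,BALL(0),(311,185.3)),(T,BALL(0),(346,174.5)),(S,KNOB(0),(334.7,199.7)),(T,KNOB(0),(325.7,158.5))]
p,f=fit(o);print(p,np.degrees(p[2]),f.round(1))
o+=[(T,np.array([-.1,.055,.012]),(310.5,213)),(T,np.array([-.1,-.055,.012]),(339,196)),(S,np.array([.1,.055,0]),(371.7,288))]
p,f=fit(o);print(p,np.degrees(p[2]),f.round(1))
for n,X in [("ball0",BALL(0)),("ball1",BALL(1.05)),("knob",KNOB(0)),("knobend",KNOB(2.4)),("piv",np.array([.008,-.039,.255])),("axis",np.array([0,-.055,.17]))]: print(n,tow(p,X).round(4))
W=camera_params("wrist");s=sense();print(W["R"].round(2),W["t"].round(2),(-W["R"].T@W["t"]-s['tcp_pos']).round(3))
E
```

```text
[0.61881202 0.03621892 0.51333849] 29.41212904485652 [-0.6 -0.1 -0.3 -0.1 -0.3  0.2 -0.4 -0.2]
[0.63739461 0.01050241 0.1958326 ] 11.2203812489967 [-2.  -1.9 -0.5  3.8 -5.4  2.5  6.7 -1.4 -4.9 -6.7  1.4  2.6 11.3 -5.6]
ball0 [ 0.5409 -0.0647  0.3002]
ball1 [ 0.484 -0.076  0.14 ]
knob [ 0.605  -0.0357  0.2662]
knobend [ 0.6955 -0.0177  0.2796]
piv [ 0.6528 -0.0262  0.255 ]
axis [ 0.6481 -0.0434  0.17  ]
[[-0.23 -0.97  0.  ]
 [-0.93  0.22  0.31]
 [-0.3   0.07 -0.95]] [ 0.67 -0.04  0.39] [ 0.081 -0.019  0.14 ]
```

```bash
python3 - <<'E'
from h import *
S=camera_params("scene");T=camera_params("top")
p=np.array([.6188,.0362,.5133])
for n,c in [("top",T),("scene",S)]:
  for X in [(-.1,.055,.012),(-.1,-.055,.012),(.1,.055,0),(.1,-.055,0)]: print(n,X,proj(c,tow(p,np.array(X))).round(1))
k=tow(p,KNOB(0));print(k, toolshift([k[0],k[1],.245]), toolshift(k+[0,0,.10]))
E
```

```text
top (-0.1, 0.055, 0.012) [308.9 213.9]
top (-0.1, -0.055, 0.012) [339.6 195.9]
top (0.1, 0.055, 0) [277.4 161.2]
top (0.1, -0.055, 0) [307.2 144.2]
scene (-0.1, 0.055, 0.012) [332.5 241.7]
scene (-0.1, -0.055, 0.012) [314.4 261.8]
scene (0.1, 0.055, 0) [387.8 267.2]
scene (0.1, -0.055, 0) [371.5 289.7]
[ 0.60248007 -0.01776903  0.26624755] [5.90741616e-01 5.54610838e-01 3.88356173e-04] [ 0.59075434  0.55478622 -0.12085907]
```

>>> {"api": "jog_arm", "payload": {"claw": [1, 1, 1, 1, 1], "linear": [[0, 0, -0.04], [0, 0, -0.08], [0, 0, -0.12], [0, 0, -0.15], [0, 0, -0.15]], "yaw": [0, 0, 0, 0, 0], "newtons": 6}}

```text
t: 0.52
tcp_pos: [0.1546, 0.6587, 0.4033]
tool_rot: [-3.131, 0.0, -0.23]
wrist_force: [-0.1, -0.6, 0.6]
finger_gap: 0.997
gripper_force: 0.0
```

>>> {"api": "jog_arm", "payload": {"claw": [1, 1, 1, 1, 1, 1, 1, 1, 1, 1, 1, 1, 1, 1, 1, 1, 1, 1, 1, 1], "linear": [[0.03, 0.028, 0], [0.06, 0.056, 0], [0.09, 0.084, 0], [0.12, 0.112, 0], [0.15, 0.14, 0], [0.18, 0.168, 0], [0.21, 0.196, 0], [0.24, 0.224, 0], [0.27, 0.252, 0], [0.3, 0.28, 0], [0.33, 0.308, 0], [0.36, 0.336, 0], [0.39, 0.364, 0], [0.42, 0.392, 0], [0.45, 0.42, 0], [0.48, 0.448, 0], [0.51, 0.476, 0], [0.54, 0.504, 0], [0.57, 0.532, 0], [0.591, 0.555, 0]], "yaw": [-0.04, -0.08, -0.12, -0.16, -0.2, -0.24, -0.28, -0.32, -0.36, -0.4, -0.44, -0.48, -0.52, -0.56, -0.6, -0.64, -0.68, -0.71, -0.743, -0.743]}}

```text
t: 2.18
tcp_pos: [0.6039, -0.0204, 0.3943]
tool_rot: [-3.141, 0.001, 0.514]
wrist_force: [0.8, 0.7, 0.0]
finger_gap: 1.004
gripper_force: 0.0
```

>>> {"api": "jog_arm", "payload": {"claw": [1, 0.5, 0.5, 0.5], "linear": [[0, 0, 0], [0, 0, 0], [0, 0, 0], [0, 0, 0]], "yaw": [0, 0, 0, 0]}}

```text
t: 2.52
tcp_pos: [0.6024, -0.0171, 0.3954]
tool_rot: [-3.141, -0.0, 0.514]
wrist_force: [-0.6, -0.4, -0.1]
finger_gap: 0.834
gripper_force: 0.0
```

```bash
python3 - <<'E'
from h import *
p=np.array([.6188,.0362,.5133])
s=sense();print(s['tcp_pos'],s['tool_rot'],s['joint_positions'].round(2))
W=camera_params("wrist");im=snapshot("wrist");cv2.imwrite("pics/w1.png",im[:,:,::-1])
for X in [KNOB(0),BALL(0)]: print(proj(W,tow(p,X)))
print(toolshift(tow(p,KNOB(0))))
E
```

```text
[ 0.60241201 -0.01705101  0.39538955] [-3.14138765e+00 -1.03802207e-04  5.13989614e-01] [ 0.3   0.18  0.11 -0.   -1.49  1.79]
[326.16090383 192.45902203]
[343.22718426 273.31308113]
[-0.00039772  0.00083773  0.12938068]
```

View pics/w1.png

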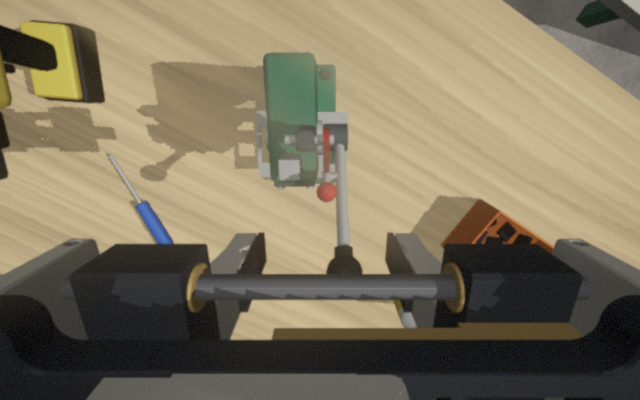

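The knob sits at (327,192), as predicted, so I descend over it.

>>> {"api": "jog_arm", "payload": {"claw": [0.5, 0.5, 0.5, 0.5, 0.5, 0.5, 0.5, 0.5, 0.5, 0.5, 0.5], "linear": [[0, 0.001, 0], [0, 0.001, 0], [0, 0.001, 0], [0, 0.001, 0], [0, 0.001, 0.03], [0, 0.001, 0.06], [0, 0.001, 0.09], [0, 0.001, 0.11], [0, 0.001, 0.125], [0, 0.001, 0.125], [0, 0.001, 0.125]], "yaw": [0, 0, 0, 0, 0, 0, 0, 0, 0, 0, 0]}}

```text
t: 3.48
tcp_pos: [0.6032, -0.0187, 0.2702]
tool_rot: [3.142, 0.001, 0.514]
wrist_force: [0.1, 0.4, 0.8]
finger_gap: 0.497
gripper_force: 0.0
```

>>> {"api": "jog_arm", "payload": {"claw": [0.1, 0.1, 0.1, 0.1, 0.1, 0.1, 0.1, 0.1], "linear": [[0, 0, 0], [0, 0, 0], [0, 0, 0], [0, 0, 0], [0, 0, 0], [0, 0, 0], [0, 0, 0], [0, 0, 0]], "yaw": [0, 0, 0, 0, 0, 0, 0, 0], "newtons": 8}}

```text
t: 4.15
tcp_pos: [0.6032, -0.0179, 0.2711]
tool_rot: [-3.141, -0.001, 0.514]
wrist_force: [-2.9, 4.0, 4.0]
finger_gap: 0.218
gripper_force: 8.0
```

```bash
python3 - <<'E'
from h import *
p=np.array([.6188,.0362,.5133])
s=sense();print(s['finger_gap'],s['gripper_force'],s['wrist_force'],toolshift(tow(p,KNOB(0))))
for q in np.arange(0,2.2,.15): d=KNOB(q)-KNOB(0);print(round(q,2),np.round([d[0],0,-d[2]],4))
E
```

```text
0.21758854177748516 8.00021342933178 [-2.87488953  4.04386234  4.04957664] [-0.00054643 -0.00043033  0.00486094]
0.0 [ 0.  0. -0.]
0.15 [ 0.0022  0.     -0.0072]
0.3 [ 0.0055  0.     -0.0139]
0.45 [ 0.0097  0.     -0.0201]
0.6 [ 0.0149  0.     -0.0255]
0.75 [ 0.0207  0.     -0.0302]
0.9 [ 0.0272  0.     -0.0339]
1.05 [ 0.0342  0.     -0.0366]
1.2 [ 0.0415  0.     -0.0382]
1.35 [ 0.049   0.     -0.0388]
1.5 [ 0.0565  0.     -0.0381]
1.65 [ 0.0638  0.     -0.0364]
1.8 [ 0.0707  0.     -0.0336]
1.95 [ 0.0772  0.     -0.0298]
2.1 [ 0.083   0.     -0.0251]
```

>>> {"api": "jog_arm", "payload": {"claw": [0.1, 0.1, 0.1, 0.1, 0.1, 0.1, 0.1], "linear": [[0.0005, 0, 0.003], [0.001, 0, 0.0], [0.002, 0, -0.004], [0.0055, 0, -0.011], [0.0097, 0, -0.017], [0.0149, 0, -0.0225], [0.0149, 0, -0.0225]], "yaw": [0, 0, 0, 0, 0, 0, 0], "newtons": 10}}

```text
t: 4.73
tcp_pos: [0.6162, -0.0105, 0.2941]
tool_rot: [-3.14, 0.001, 0.514]
wrist_force: [-7.3, 4.5, 2.3]
finger_gap: 0.217
gripper_force: 10.0
```

```bash
python3 - <<'E'
from h import *
s=sense();print(s['finger_gap'],s['gripper_force'],s['wrist_force'])
im=snapshot("scene");cv2.imwrite("pics/s2.png",cv2.resize(im[150:290,280:440,::-1],(640,560),interpolation=cv2.INTER_CUBIC))
E
```

```text
0.21710349109409868 10.000689178705215 [-7.27827594  4.47034598  2.28529149]
```

View pics/s2.png

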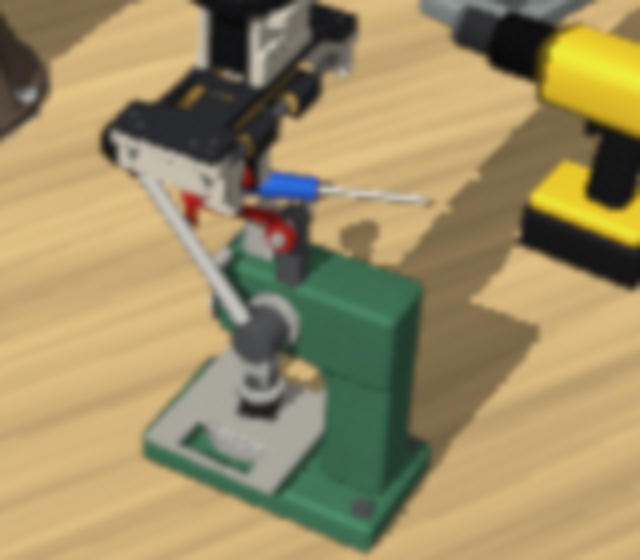

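The knob (crop 248,182) stays gripped and the nose (192,205) is rising off the rod. I carry on along the arc, easing the side force.

>>> {"api": "jog_arm", "payload": {"claw": [0.1, 0.1, 0.1, 0.1, 0.1, 0.1, 0.1, 0.1, 0.1, 0.1, 0.1, 0.1], "linear": [[0, -0.001, 0], [0.006, -0.001, -0.0047], [0.0123, -0.001, -0.0084], [0.0193, -0.001, -0.0111], [0.0266, -0.001, -0.0127], [0.0341, -0.001, -0.0133], [0.0416, -0.001, -0.0126], [0.0489, -0.001, -0.0109], [0.0558, -0.001, -0.0081], [0.0623, -0.001, -0.0043], [0.0665, -0.001, -0.001], [0.0665, -0.001, -0.001]], "yaw": [0, 0, 0, 0, 0, 0, 0, 0, 0, 0, 0, 0]}}

```text
t: 5.78
tcp_pos: [0.676, 0.0239, 0.2943]
tool_rot: [3.141, -0.003, 0.514]
wrist_force: [-0.9, 5.7, 3.0]
finger_gap: 0.215
gripper_force: 10.0
```

```bash
python3 - <<'E'
from h import *
p=np.array([.6188,.0362,.5133])
s=sense();print(s['finger_gap'],s['gripper_force'],s['wrist_force'],s['tcp_pos'])
for q in (1.95,2.05,2.1): print(toolshift(tow(p,KNOB(q))))
E
```

```text
0.21532990185897247 10.000145807862282 [-0.91477026  5.6679196   2.95837852] [0.67597535 0.02388326 0.29428352]
[-0.00727006  0.00018852 -0.00183357]
[-0.00331958  0.00019102  0.00122795]
[-0.00146402  0.00019211  0.00290293]
```

Now past the balance point (~2.1 rad). I release and back off upward.

>>> {"api": "jog_arm", "payload": {"claw": [0.5, 0.5, 0.5, 0.5, 0.5, 0.5, 0.5, 0.5, 0.5, 0.5, 0.5, 0.5], "linear": [[0, 0, 0], [0, 0, 0], [0, 0, 0], [0, 0, 0], [0, 0, -0.02], [0, 0, -0.05], [0, 0, -0.08], [0, 0, -0.11], [0, 0, -0.13], [0, 0, -0.13], [0, 0, -0.13], [0, 0, -0.13]], "yaw": [0, 0, 0, 0, 0, 0, 0, 0, 0, 0, 0, 0]}}

```text
t: 6.78
tcp_pos: [0.6735, 0.022, 0.4231]
tool_rot: [-3.141, 0.001, 0.513]
wrist_force: [0.8, 0.5, -0.2]
finger_gap: 0.5
gripper_force: 0.0
```

```bash
python3 - <<'E'
from h import *
p=np.array([.6188,.0362,.5133])
W=camera_params("wrist");w=snapshot("wrist")[:,:,::-1]
im=snapshot("scene");a=cv2.resize(im[150:290,280:440,::-1],(400,350),interpolation=cv2.INTER_CUBIC)
w=cv2.resize(w,(400,250));cv2.imwrite("pics/s3.png",np.vstack([a,w]))
S=camera_params("scene");k=KNOB(2.4)
print((proj(S,tow(p,k))-[280,150])*2.5, proj(W,tow(p,k))*.625+[0,350],(proj(S,tow(p,BALL(0)))-[280,150])*2.5)
b=tow(p,BALL(0));print(b,toolshift(b),toolshift(tow(p,BALL(1.05))))
E
```

```text
[210.28508219 141.79707199] [203.34581803 460.99350974] [75.93798328 88.08034523]
[ 0.55061637 -0.06537154  0.30022756] [-0.14960758  0.01600028  0.12249899] [-0.20732046  0.01612789  0.28284112]
```

View pics/s3.png

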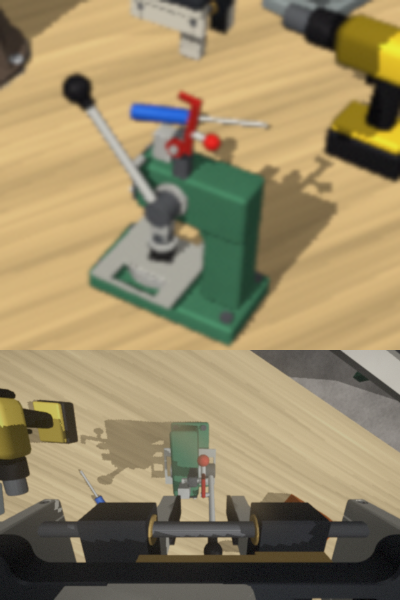

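The catch is on its back stop: the knob is at (211,142) in the crop against a predicted (210,142), and the ball is at (76,89). Next, the ball.

>>> {"api": "jog_arm", "payload": {"claw": [0.8, 0.8, 0.8, 0.8, 0.8, 0.8, 0.8, 0.8, 0.8, 0.8, 0.8, 0.8, 0.8], "linear": [[-0.035, 0.004, 0], [-0.07, 0.008, 0], [-0.11, 0.012, 0], [-0.15, 0.016, 0], [-0.15, 0.016, 0], [-0.15, 0.016, 0.03], [-0.15, 0.016, 0.06], [-0.15, 0.016, 0.09], [-0.15, 0.016, 0.11], [-0.15, 0.016, 0.122], [-0.15, 0.016, 0.122], [-0.15, 0.016, 0.122], [-0.15, 0.016, 0.122]], "yaw": [0, 0, 0, 0, 0, 0, 0, 0, 0, 0, 0, 0, 0]}}

```text
t: 7.97
tcp_pos: [0.5514, -0.0655, 0.3027]
tool_rot: [3.141, -0.001, 0.513]
wrist_force: [0.0, 0.5, -0.7]
finger_gap: 0.798
gripper_force: 0.0
```

>>> {"api": "jog_arm", "payload": {"claw": [0.2, 0.2, 0.2, 0.2, 0.2, 0.2, 0.2, 0.2, 0.2, 0.2, 0.2], "linear": [[0, 0, 0], [0, 0, 0], [0, 0, 0], [0, 0, 0], [0, 0, 0], [0, 0, 0], [0, 0, 0], [0, 0, 0], [0, 0, 0], [0, 0, 0], [0, 0, 0]], "yaw": [0, 0, 0, 0, 0, 0, 0, 0, 0, 0, 0], "newtons": 40}}

```text
t: 8.88
tcp_pos: [0.5511, -0.0657, 0.302]
tool_rot: [3.141, -0.0, 0.513]
wrist_force: [2.2, -4.3, -0.7]
finger_gap: 0.369
gripper_force: 40.0
```

```bash
python3 - <<'E'
from h import *
p=np.array([.6188,.0362,.5133])
s=sense();print(s['finger_gap'],s['gripper_force'],s['wrist_force'],toolshift(tow(p,BALL(0))))
for q in list(np.arange(0,1.05,.075))+[1.05,1.08]: d=BALL(q)-BALL(0);print(round(q,3),np.round([d[0],0,-d[2]],4).tolist())
E
```

```text
0.36925983366677306 39.99994933605194 [ 2.23736279 -4.32477693 -0.70372016] [-0.000263   -0.00057352  0.00178956]
0.0 [0.0, 0.0, -0.0]
0.075 [-0.0095, 0.0, 0.0086]
0.15 [-0.0182, 0.0, 0.0178]
0.225 [-0.0263, 0.0, 0.0277]
0.3 [-0.0336, 0.0, 0.0381]
0.375 [-0.0401, 0.0, 0.0491]
0.45 [-0.0458, 0.0, 0.0605]
0.525 [-0.0506, 0.0, 0.0723]
0.6 [-0.0544, 0.0, 0.0844]
0.675 [-0.0574, 0.0, 0.0968]
0.75 [-0.0594, 0.0, 0.1094]
0.825 [-0.0605, 0.0, 0.1221]
0.9 [-0.0607, 0.0, 0.1349]
0.975 [-0.0598, 0.0, 0.1476]
1.05 [-0.0581, 0.0, 0.1602]
1.05 [-0.0581, 0.0, 0.1602]
1.08 [-0.0571, 0.0, 0.1652]
```

>>> {"api": "jog_arm", "payload": {"claw": [0.2, 0.2, 0.2, 0.2, 0.2, 0.2, 0.2, 0.2, 0.2, 0.2, 0.2], "linear": [[-0.0095, 0, 0.0086], [-0.0182, 0, 0.0178], [-0.0263, 0, 0.0277], [-0.0336, 0, 0.0381], [-0.0401, 0, 0.0491], [-0.0458, 0, 0.0605], [-0.0506, 0, 0.0723], [-0.0544, 0, 0.0844], [-0.0574, 0, 0.0968], [-0.0574, 0, 0.0968], [-0.0574, 0, 0.0968]], "yaw": [0, 0, 0, 0, 0, 0, 0, 0, 0, 0, 0]}}

```text
t: 9.8
tcp_pos: [0.5012, -0.0944, 0.2059]
tool_rot: [3.14, -0.0, 0.514]
wrist_force: [-0.7, -6.4, 8.0]
finger_gap: 0.368
gripper_force: 40.0
```

```bash
python3 - <<'E'
from h import *
p=np.array([.6188,.0362,.5133])
s=sense();print(s['finger_gap'],s['gripper_force'],s['wrist_force'],toolshift(tow(p,BALL(.675))))
im=snapshot("scene");cv2.imwrite("pics/s4.png",cv2.resize(im[150:290,280:440,::-1],(640,560),interpolation=cv2.INTER_CUBIC))
E
```

```text
0.367812345129802 40.00144958496094 [-0.74602743 -6.41761205  7.96301609] [-0.00010631 -0.0010556   0.00247364]
```

View pics/s4.png

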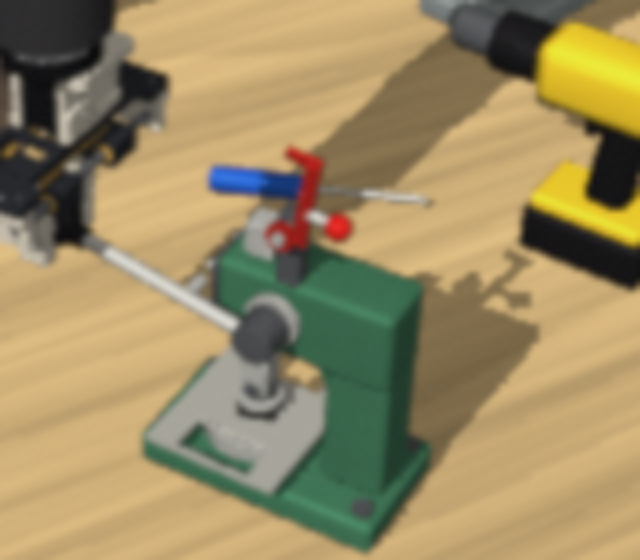

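The lever follows: the rod points at the gripper at (85,240), the foot is nearly on the buffer, and the catch is still back. I carry on to the stop.

>>> {"api": "jog_arm", "payload": {"claw": [0.2, 0.2, 0.2, 0.2, 0.2, 0.2, 0.2, 0.2, 0.2, 0.2, 0.2, 0.2], "linear": [[0, 0, 0], [-0.001, -0.0005, 0.0063], [-0.002, -0.0005, 0.0126], [-0.003, -0.0005, 0.019], [-0.0031, -0.0005, 0.0253], [-0.0033, -0.0005, 0.0381], [-0.0029, -0.0005, 0.0445], [-0.0024, -0.0005, 0.0508], [-0.0016, -0.0005, 0.0571], [-0.0007, -0.0005, 0.0634], [-0.0007, -0.0005, 0.0634], [-0.0007, -0.0005, 0.0634]], "yaw": [0, 0, 0, 0, 0, 0, 0, 0, 0, 0, 0, 0], "newtons": 55}}

```text
t: 10.85
tcp_pos: [0.5002, -0.0949, 0.1427]
tool_rot: [3.14, 0.001, 0.514]
wrist_force: [-1.2, -10.0, 9.4]
finger_gap: 0.36
gripper_force: 55.0
```

```bash
python3 - <<'E'
from h import *
p=np.array([.6188,.0362,.5133])
s=sense();print(s['finger_gap'],s['gripper_force'],s['wrist_force'],toolshift(tow(p,BALL(1.05))))
E
```

```text
0.36003683895037114 55.00232934951782 [ -1.1853904  -10.01140818   9.37602494] [ 0.00039296 -0.0009647   0.00264006]
```

>>> {"api": "jog_arm", "payload": {"claw": [0.2, 0.2, 0.2, 0.2], "linear": [[0.0, 0.001, 0.001], [0.0003, 0.001, 0.002], [0.0003, 0.001, 0.002], [0.0003, 0.001, 0.002]], "yaw": [0, 0, 0, 0]}}

```text
t: 11.18
tcp_pos: [0.5005, -0.0949, 0.1407]
tool_rot: [3.141, 0.001, 0.513]
wrist_force: [-3.6, -5.6, 9.8]
finger_gap: 0.361
gripper_force: 55.0
```

>>> {"api": "jog_arm", "payload": {"claw": [0.2, 0.2, 0.2], "linear": [[0.0, 0, 0.001], [0.0003, 0, 0.0015], [0.0003, 0, 0.0015]], "yaw": [0, 0, 0]}}

```text
t: 11.43
tcp_pos: [0.5007, -0.0947, 0.1391]
tool_rot: [3.141, 0.001, 0.513]
wrist_force: [-3.1, -5.8, 9.8]
finger_gap: 0.364
gripper_force: 55.0
```

>>> {"api": "jog_arm", "payload": {"claw": [0.2, 0.2, 0.2], "linear": [[0.0, 0, 0.001], [0.0003, 0, 0.0015], [0.0003, 0, 0.0015]], "yaw": [0, 0, 0]}}

```text
t: 11.68
tcp_pos: [0.501, -0.0946, 0.1379]
tool_rot: [3.141, 0.001, 0.513]
wrist_force: [-5.6, -5.7, 11.9]
finger_gap: 0.363
gripper_force: 55.0
```

>>> {"api": "jog_arm", "payload": {"claw": [0.2, 0.2, 0.2], "linear": [[0.0, 0, 0.001], [0.0003, 0, 0.0015], [0.0003, 0, 0.0015]], "yaw": [0, 0, 0]}}

```text
t: 11.93
tcp_pos: [0.5012, -0.0946, 0.1372]
tool_rot: [3.14, 0.001, 0.514]
wrist_force: [-8.7, -5.0, 22.3]
finger_gap: 0.363
gripper_force: 55.0
```

The force has jumped from 10 to 22 N, so the lever is at its stop. One last look.

```bash
python3 - <<'E'
from h import *
s=sense();print(s['finger_gap'],s['gripper_force'],s['wrist_force'],s['tcp_pos'])
im=snapshot("scene");cv2.imwrite("pics/s5.png",cv2.resize(im[150:290,280:440,::-1],(640,560),interpolation=cv2.INTER_CUBIC))
E
```

```text
0.3632799834965529 55.005125999450684 [-8.6707779  -4.9752337  22.30065223] [ 0.50116422 -0.09457959  0.13722185]
```

View pics/s5.png

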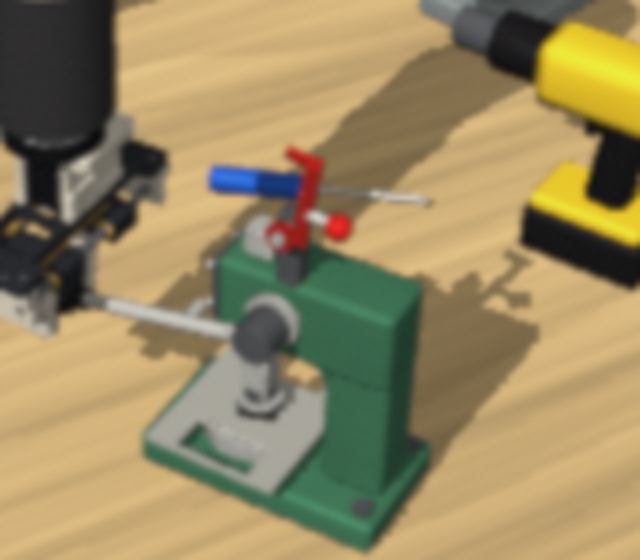

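The lever is down with the gripper on the ball (about 60,290), the foot is on the buffer, the catch is back at (335,225), and the panel hasn't moved. I'm handing in.

```bash
python3 -c "from bench import close_job;print(close_job())"
```

```text
the job is handed in; nothing more can be done
None
```

I flipped the catch onto its back stop, pulled the lever down to its stop and handed the job in at about 12 s, with the gripper still holding the ball there; the last picture shows the panel unmoved, but the result wasn't reported.

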